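Take the retaining cap of unknown hand off the tape spindle

ROBOT

A 6-joint arm with a two-finger parallel gripper is mounted at the origin on a cart in front of the work surface, level with it; the furniture and walls round the work are solid. World frame = base frame: x ahead of the robot, y to its left, z up, the work surface at z = 0. Lengths are in m, angles in rad, forces in N, time in s.
With the tool pointing down it reaches from about 0.275 to 0.775 m from the base axis. Payload 14.6 kg.
Tool frame: the origin (TCP) lies at the centre of the arm's flange, where the gripper is bolted on; the fingertips stand 173 mm ahead of it and the grasp point (between the pads) lies 155 mm ahead of it; z points along the fingers, y is the direction in which the jaws open and shut (so a half turn about z gives the same grasp; the last joint's range is limited). The gripper opens to 85 mm and grips with 20 to 120 N. Pads are 22 mm wide; open, the fingers measure 114 mm over their backs; the gripper's body (76 mm by 85 mm) begins 54 mm behind the grasp point. The pads swing forward as they close: fully open they stand 13 mm farther back than shut.
Start: joints at [1.176, 0.263, -0.048, 1.259, 0, 1.415], TCP at [0.125, 0.51, 0.405] pointing down, gripper open.
Joint ranges: [-2.65, 2.65], [-0.89, 1.7], [-1.18, 1.37], [-2.13, 2.11], [-1.35, 1.29], [-3.14, 3.14]. Speed limits (rad/s): [1.89, 1.89, 2.57, 2.79, 3.14, 3.14].

INTERFACE

Orientations are given as a unit quaternion [x, y, z, w].
In Python, from workcell import r gives the robot as it stands. The module is installed in compiled form; this text tells all that it offers.
- The arm moves only by the tool carry_out, never from a script. Its argument "plan" is a list of rows, each an object with "offset": the shift along the tool's x, y, z in cm, a list of three; "dr": the turn, a rotation vector about the tool's x, y, z in rad, a list of three. In form: [{"offset": [x, y, z], "dr": [rx, ry, rz]}, ...]. A call has 1 to 12 rows; each row is the pose to reach, as a shift and turn from the pose commanded when the call began, along the tool's axes at that moment; what a row does not reach only later rows make up. A row lasts 1/10 s, in which the tool goes at most 50 mm and 8.59 degrees, less where a joint would pass 70% of its speed; a pose out of reach is approached as far as the arm can. A call with a gripper value outside its range is refused whole. "fingers" is the finger opening in cm, from 0 to 8.54, set as the call begins (left out, the last holds). The fingers move at their own pace and stop on an object; "grip_force" is the grip in N (left out, the last holds). Time passes only in rows, so rows that repeat a pose let the fingers close. It gives the time, the measured TCP pose, the force and the opening at its end, in the units of the state.
- r.get_state(): the state, without advancing time (a new reading comes with each control period).
- r.camera(name): name is "side" or "top"; returns the picture (420x560x3 uint8, red, green, blue); there is no depth.
- r.camera_params(name): a dict with "fx", "fy", "cx", "cy" (pixels), "R" (3x3) and "t" (3): a world point X has camera coordinates R X + t. Camera axes: x right, y down, z forward; pixel columns grow to the right and rows downward; lengths in m; the calibration is good to about 2 mm. A picture is of the moment at which its call begins. camera_params takes no time and is no camera call.
- r.sign_off(): hands the job in, once; it reports no verdict.
The state is a dict: "t": time; "q": joint angles; "joint_vel": joint speeds; "joint_torque": joint torques, N m; "position": TCP position; "eef_rot": TCP orientation; "contact_force": force on the tool from outside, world axes, zero at the start; "wrist_torque": the same for the moment, N m; "opening": finger opening in m.
Only numpy, scipy, OpenCV 4.12 (cv2) and the standard library are available. Lean on these libraries where they do the work, as an engineer would, in place of code of your own. Each camera call takes 0.05 s, during which the arm holds its last target. There are 200 camera calls.

TASK

The tape spindle on the table needs a new roll, so take off its orange retaining cap by the black grip bar. Nobody remembers whether this cap is right-hand or left-hand: try it gently one way and, if it stops short, do not force it but try the other; turn it the way it loosens until it stops, then lift it straight off. Finish while holding the cap level in the gripper, clear of the spindle and at least 10 cm higher than it sat, and leave the other things on the table where they are.

Things in the scene. Friction and masses are not known exactly. Their poses are not given: they have to be found in the camera images.
- spindle: tape spindle fixed to the table: dark round base 100 mm across, two tan tape rolls (104 mm across) round a hub 64 mm across; origin on its axis at the table surface, z up. Its yaw varies by up to 0.45 rad either way.
- hub_top (a point): centre of the hub's flat top, 94 mm above the table, on which the cap sits; axes as the spindle's. The lock inside is hidden, and its hand changes from one start to the next: right-hand loosens counter-clockwise seen from above, left-hand clockwise. Short of the loose angle the cap cannot be pulled up. Its stops are firm at 0.5 N m; twisting with 3 N m damages them.
- cap: orange cap, 0.1 to 0.2 kg: disc 84 mm across, 6 mm thick; origin at the centre of its underside, z up. Locked, its x is within 0.06 rad of the spindle's x. From there, the wrong way it meets a solid stop after about 0.23 rad; the right way it turns easily, not rising, to a stop at about 1.1 rad. From 0.95 rad to that stop it lifts straight up, free of the hub after 25 mm; 1.5 mm play all round.
- cap_grip (a point): point to grip on the cap's axis, 29 mm above the cap's origin: the middle of the black grip bar that stands on the disc, 60 mm long (along the cap's x), 16 mm thick (along its y), reaching from 6 to 40 mm above the cap's origin; axes as the cap's
- green_gift_box: bystander: green ring box, 70x70x36 mm, loose; origin under its centre
- pink_gift_box: bystander: pink ring box, 65x65x36 mm, loose; origin under its centre
- coasters: bystander: round bagged coaster stack, 105 mm across, 44 mm high, loose; origin under its centre
- blue_bangle: bystander: blue bangle, 55 mm across, 6 mm high, loose, lying flat; origin under its centre
- stock_pad: bystander: white count pad, 102x145x9 mm, loose, lying flat; origin under its centre

How it is judged:
By the outcome, as a careful person would: the job done as asked, in the order asked, and still so for the second after the job is handed in, while the arm keeps its last pose, push and grip.
It also fails if it takes over 48 s, if anything falls off the work surface, if the arm or the gripper's body presses on something with over 40 N, if the wrist force passes 120 N, or if a joint passes its speed limit or range.

## Working session

There is one attempt and no reset: what is moved stays moved. The work goes in short steps, Python scripts to look and compute and a tool call to move; the robot and the scene stay as the last step left them, time stands still between calls to the robot, and variables do not carry over. Pictures are saved under pics/ and viewed, about 8 in all and at most 12, crops included, and the job is handed in when it is done.

Besides the shell and the picture viewer there is one more tool, called by a JSON object that holds its "op" and its "data", one argument or row to a line. carry_out: Moves the arm, as the interface text tells. Its arguments: {"type":"object","properties":{"plan":{"type":"array"},"fingers":{"type":"number"},"grip_force":{"type":"number"}},"required":["plan"]}

```bash
mkdir -p pics
python3 - <<'E'
from workcell import r
import cv2,numpy as np
for n in("top","side"):
    cv2.imwrite(f"pics/{n}0.png",r.camera(n)[:,:,::-1]); p=r.camera_params(n); print(n,p)
s=r.get_state(); print(s)
E
```

```text
top {'fx': 465.2812297425455, 'fy': 465.2812297425455, 'cx': 273.900191737125, 'cy': 209.34238548674278, 'R': array([[-0.02859194, -0.99950801, -0.01289362],
       [-0.98811003,  0.03021057, -0.15075108],
       [ 0.15106644,  0.00843005, -0.98848767]]), 't': array([0.02822972, 0.53019925, 1.16587388])}
side {'fx': 410.6412984937603, 'fy': 410.6412984937603, 'cx': 277.7955052521153, 'cy': 214.58609606329648, 'R': array([[ 0.81931996, -0.57316887, -0.01386518],
       [-0.30941638, -0.42167932, -0.85231922],
       [ 0.48267619,  0.70261227, -0.52283812]]), 't': array([-0.41460032,  0.24945161,  0.86444409])}
{'t': 0.1, 'q': array([ 1.17570701e+00,  2.63480524e-01, -4.88314254e-02,  1.25940305e+00,
        8.10670274e-06,  1.41551057e+00]), 'joint_vel': array([-0.00118943, -0.00253903,  0.00048607,  0.00050396,  0.00024712,
        0.0002134 ]), 'joint_torque': array([ 3.17048107e-03, -6.38577890e+01,  3.85061896e+01,  1.01413022e-02,
       -1.56641222e-04, -2.15115307e-05]), 'position': array([0.12466305, 0.50991158, 0.40428573]), 'eef_rot': array([ 1.19614683e-01,  9.92820284e-01, -4.40951725e-04, -1.28715027e-04]), 'contact_force': array([ 0.90260644, -0.9332626 ,  1.64847608]), 'wrist_torque': array([ 0.02901252, -0.00126557,  0.02287033]), 'opening': 0.08534143225163689}
```

View pics/top0.png

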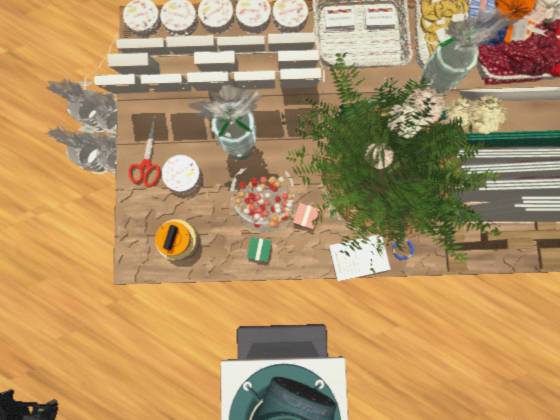

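View pics/side0.png

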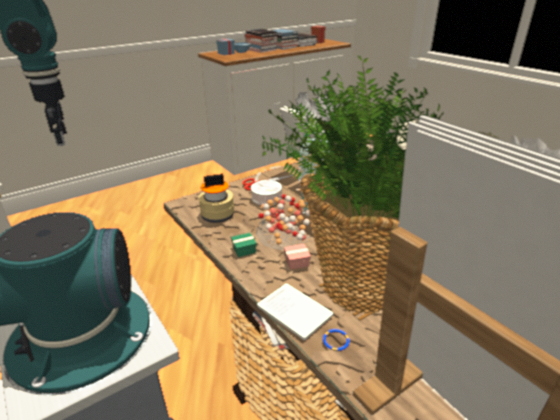

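The top view shows the orange cap at about (175,240), with its bar running from about (168,250) to (177,228). The side view shows the cap at about (214,185). Next I'll measure it.

```bash
cat > h.py <<'E'
from workcell import r
import cv2,numpy as np
def unproj(n,u,v,z):
    p=r.camera_params(n); d=p["R"].T@np.array([(u-p["cx"])/p["fx"],(v-p["cy"])/p["fy"],1]); c=-p["R"].T@p["t"]
    return (c+d*(z-c[2])/d[2])
def proj(n,X):
    p=r.camera_params(n); c=p["R"]@np.array(X)+p["t"]; return np.array([p["fx"]*c[0]/c[2]+p["cx"],p["fy"]*c[1]/c[2]+p["cy"]])
def blob(m,x0,y0,x1,y1):
    z=np.zeros_like(m); z[y0:y1,x0:x1]=m[y0:y1,x0:x1]; n,l,s,c=cv2.connectedComponentsWithStats(z); k=1+s[1:,4].argmax(); return (l==k).astype(np.uint8)
E
python3 - <<'E'
from h import *
def crop(n,x0,y0,x1,y1): 
    return cv2.resize(cv2.imread(f"pics/{n}0.png")[y0:y1,x0:x1],(400,400),interpolation=cv2.INTER_CUBIC)
cv2.imwrite("pics/c.png",np.hstack([crop("top",145,210,205,270),crop("side",180,160,250,230)]))
im=cv2.imread("pics/top0.png"); hsv=cv2.cvtColor(im,cv2.COLOR_BGR2HSV)
bar=blob((hsv[...,2]<60).astype(np.uint8),158,222,192,256)
org=blob(((hsv[...,0]<18)&(hsv[...,1]>200)&(hsv[...,2]>140)).astype(np.uint8),145,210,205,270)
ys,xs=np.nonzero(bar); print("bar",xs.mean(),ys.mean(),len(xs))
P=np.array([unproj("top",a,b,.134)[:2] for a,b in zip(xs,ys)]); rc=cv2.minAreaRect((P*1000).astype(np.float32)); print(rc)
c=P.mean(0); w,v=np.linalg.eigh(np.cov((P-c).T)); print(c,np.arctan2(v[1,1],v[0,1]),np.sqrt(12*w))
ys,xs=np.nonzero(org|bar); h=cv2.convexHull(np.stack([xs,ys],1).astype(np.int32)); (e,ax,an)=cv2.fitEllipse(h); print("cap",e,ax,unproj("top",*e,.100), "size",ax[0]/465*1.07)
ys,xs=np.nonzero(org); print(xs.min(),xs.max(),ys.min(),ys.max())
E
```

```text
bar 170.8031496062992 237.29921259842519 127
((456.9950256347656, 258.9554138183594), (16.086788177490234, 53.14582443237305), 72.70369720458984)
[0.4568935  0.25831843] 2.8553264781123286 [0.01652362 0.05399682]
cap (172.76560974121094, 239.935302734375) (15.221931457519531, 30.202268600463867) [0.45360573 0.26140415 0.1       ] size 0.03502681002052882
165 181 228 254
```

View pics/c.png

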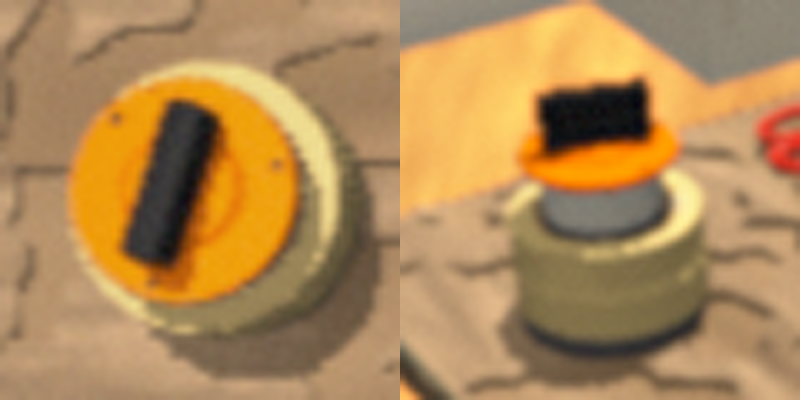

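The crops show the disc centred at about top pixel (172.6,238.4), 34 px across, which matches 84 mm. The bar leans up and to the right, for a yaw of about -0.28. I'll refine this with a silhouette fit.

```bash
cat >> h.py <<'E'
from scipy.optimize import minimize
def model(n,x,y,yaw,z0,shape,S=4):
    c,s=np.cos(yaw),np.sin(yaw); a=np.linspace(0,2*np.pi,60)
    disc=[(x+.042*np.cos(t),y+.042*np.sin(t),z0+z) for t in a for z in(0,.006)]
    bar=[(x+c*i-s*j,y+s*i+c*j,z0+z) for i in(-.03,.03) for j in(-.008,.008) for z in(.006,.04)]
    out=[]
    for P in(disc,bar):
        u=np.array([proj(n,p) for p in P]); h=cv2.convexHull(((u+.5)*S*16-8).astype(np.int32))
        m=np.zeros((shape[0]*S,shape[1]*S),np.uint8); cv2.fillConvexPoly(m,h,255,shift=4); out.append(cv2.resize(m,shape[::-1],interpolation=cv2.INTER_AREA)/255.)
    return out
def masks(im):
    hsv=cv2.cvtColor(im,cv2.COLOR_BGR2HSV)
    return ((hsv[...,0]<19)&(hsv[...,1]>225)&(hsv[...,2]>120)).astype(float),(hsv[...,2]<75).astype(float)
def fit(ims,x0,z0,z_free=False):
    W={}
    for n,im in ims.items():
        u=proj(n,[x0[0],x0[1],z0+.02]).astype(int); W[n]=(masks(im),np.s_[u[1]-26:u[1]+26,u[0]-26:u[0]+26])
    def f(p):
        e=0
        for n,((o,b),w) in W.items():
            D,B=model(n,p[0],p[1],p[2],z0,o.shape); D=np.clip(D-B,0,1)
            e+=np.abs(B-b)[w][D[w]+B[w]>.05].sum()+np.abs(D-o)[w].sum()
        return e
    q=np.array(x0); sim=np.vstack([q,q+[.006,0,0],q+[0,.006,0],q+[0,0,.12]])
    return minimize(f,q,method="Nelder-Mead",options=dict(initial_simplex=sim,xatol=1e-4,fatol=.05,maxfev=150))
E
python3 - <<'E'
from h import *
print(unproj("top",172.6,238.35,.1))
I={n:cv2.imread(f"pics/{n}0.png") for n in("top","side")}
for k in(("top",),("side",),("top","side")):
    o=fit({n:I[n] for n in k},[.457,.261,-.28],.094); print(k,o.x,o.fun)
s=r.get_state(); print(s["t"])
from scipy.spatial.transform import Rotation as Ro
print(Ro.from_quat(s["eef_rot"]).as_matrix().round(3))
E
```

```text
[0.45750446 0.26182686 0.1       ]Traceback (most recent call last):
  File "<stdin>", line 5, in <module>
  File "h.py", line 34, in fit
    return minimize(f,q,method="Nelder-Mead",options=dict(initial_simplex=sim,xatol=1e-4,fatol=.05,maxfev=150))
    res = _minimize_neldermead(fun, x0, args, callback, bounds=bounds,
                               **options)
    fxr = func(xr)
    fx = function(np.copy(x), *(wrapper_args + args))
  File "h.py", line 30, in f
    D,B=model(n,p[0],p[1],p[2],z0,o.shape); D=np.clip(D-B,0,1)
        ~~~~~^^^^^^^^^^^^^^^^^^^^^^^^^^^^^
  File "h.py", line 17, in model
    u=np.array([proj(n,p) for p in P]); h=cv2.convexHull(((u+.5)*S*16-8).astype(np.int32))
                ~~~~^^^^^
  File "h.py", line 7, in proj
    p=r.camera_params(n); c=p["R"]@np.array(X)+p["t"]; return np.array([p["fx"]*c[0]/c[2]+p["cx"],p["fy"]*c[1]/c[2]+p["cy"]])
ValueError: time passes only in moves, steps and waits
```

```bash
sed -i 's/^import cv2,numpy as np/import cv2,numpy as np,functools\ncp=functools.cache(r.camera_params)/; s/p=r.camera_params(n)/p=cp(n)/' h.py
python3 - <<'E'
from h import *
I={n:cv2.imread(f"pics/{n}0.png") for n in("top","side")}
for k in(("top",),("side",),("top","side")):
    o=fit({n:I[n] for n in k},[.457,.261,-.28],.094); print(k,o.x,o.fun)
s=r.get_state(); print(s["t"])
from scipy.spatial.transform import Rotation as Ro
print(Ro.from_quat(s["eef_rot"]).as_matrix().round(3))
E
```

```text
('top',) [ 0.45990945  0.26350885 -0.33318814] 629.3529411764706
('side',) [ 0.46297576  0.26876829 -0.40372673] 196.85098039215688
('top', 'side') [ 0.4592241   0.26492346 -0.32089223] 849.0235294117646
0.1
[[-0.971  0.238 -0.   ]
 [ 0.238  0.971 -0.001]
 [ 0.    -0.001 -1.   ]]
```

Run:
```python
from h import *
for n,P in(("top",[(160,240),(182,240),(185,250),(171,237),(175,228),(193,240),(180,268)]),("side",[(207,187),(222,190),(213,180),(214,197),(190,175),(245,190)])):
    im=cv2.imread(f"pics/{n}0.png"); h=cv2.cvtColor(im,cv2.COLOR_BGR2HSV)
    print(n,[(p,h[p[1],p[0]].tolist()) for p in P])
```

```text
top [((160, 240), [19, 244, 240]), ((182, 240), [19, 244, 238]), ((185, 250), [16, 121, 120]), ((171, 237), [173, 21, 49]), ((175, 228), [68, 39, 26]), ((193, 240), [22, 106, 221]), ((180, 268), [15, 98, 195])]
side [((207, 187), [14, 255, 167]), ((222, 190), [15, 255, 240]), ((213, 180), [165, 28, 18]), ((214, 197), [23, 26, 129]), ((190, 175), [18, 154, 248]), ((245, 190), [15, 105, 172])]
```

```bash
sed -i 's/hsv\[...,0\]<19)&(hsv\[...,1\]>225/hsv[...,0]<23)\&(hsv[...,1]>190/' h.py
python3 - <<'E'
from h import *
I={n:cv2.imread(f"pics/{n}0.png") for n in("top","side")}
for k in(("top",),("side",),("top","side")):
    o=fit({n:I[n] for n in k},[.457,.261,-.28],.094); print(k,o.x,o.fun)
E
```

```text
('top',) [ 0.45867527  0.26288342 -0.29917375] 211.4156862745098
('side',) [ 0.46276034  0.26612515 -0.40550892] 157.90588235294115
('top', 'side') [ 0.45934111  0.26361918 -0.33646992] 394.4941176470588
```

Run:
```python
from h import *
out=[]
for n,(x0,y0,w) in(("top",(145,210,60)),("side",(180,160,70))):
    im=cv2.imread(f"pics/{n}0.png"); o,b=masks(im); D,B=model(n,.4583,.2627,-.295,.094,o.shape)
    f=lambda a:cv2.resize(a[y0:y0+w,x0:x0+w],(400,400),interpolation=cv2.INTER_CUBIC)
    ov=f(im)
    for m,c in((D,(255,0,0)),(B,(255,255,255))):
        cs,_=cv2.findContours((f(m)>.5).astype(np.uint8),cv2.RETR_EXTERNAL,cv2.CHAIN_APPROX_NONE); cv2.drawContours(ov,cs,-1,c,1)
    out.append(ov)
cv2.imwrite("pics/ov.png",np.hstack(out))
```

```text
(no output)
```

View pics/ov.png

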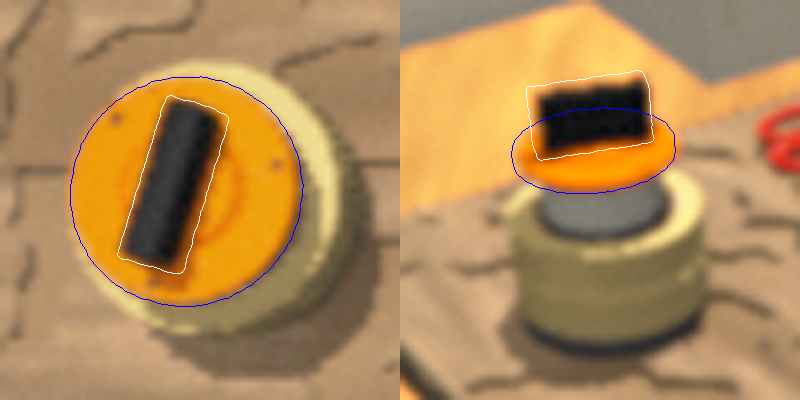

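The overlay agrees in both views to about 2 mm. The cap is at roughly (0.458, 0.263) with the bar at yaw -0.29. I'll move above it now.

{"op": "carry_out", "data": {
  "plan": [
    {"offset": [-3,-1.3,0],"dr": [0,0,0]},
    {"offset": [-7,-2.9,0],"dr": [0,0,0.01]},
    {"offset": [-11,-4.6,0],"dr": [0,0,0.02]},
    {"offset": [-15,-6.3,0],"dr": [0,0,0.02]},
    {"offset": [-19,-8,0],"dr": [0,0,0.03]},
    {"offset": [-23,-9.7,0],"dr": [0,0,0.03]},
    {"offset": [-27,-11.3,0],"dr": [0,0,0.04]},
    {"offset": [-31,-13,0],"dr": [0,0,0.05]},
    {"offset": [-35,-14.7,0],"dr": [0,0,0.05]},
    {"offset": [-38.3,-16.1,0],"dr": [0,0,0.05]},
    {"offset": [-38.3,-16.1,0],"dr": [0,0,0.05]},
    {"offset": [-38.3,-16.1,0],"dr": [0,0,0.05]}
  ],
  "fingers": 8.54
}}

```text
t: 1.3
position: [0.4588, 0.2621, 0.4043]
eef_rot: [0.145, 0.989, -0.0, -0.0]
contact_force: [-0.7, 0.3, 0.2]
opening: 0.0857
```

```bash
cat >> h.py <<'E'
from scipy.spatial.transform import Rotation as Ro
def st(target=None):
    s=r.get_state(); M=Ro.from_quat(s["eef_rot"]).as_matrix(); y=np.arctan2(M[1,1],M[0,1])-np.pi/2
    print("t",round(s["t"],2),"pos",s["position"].round(4),"yaw",y.round(3),"z",M[:,2].round(4),"q",s["q"].round(3),"F",s["contact_force"].round(1),"T",s["wrist_torque"].round(2),"open",round(s["opening"],4))
    if target is not None: print("tool offset cm",(M.T@(np.array(target)-s["position"])*100).round(2))
E
python3 -c "
from h import *
st([.4583,.2627,.278])"
```

```text
t 1.3 pos [0.4588 0.2621 0.4043] yaw -0.291 z [-1.e-03 -2.e-04 -1.e+00] q [ 0.365  0.27  -0.04   1.262  0.     0.656] F [-0.7  0.3  0.2] T [0.08 0.   0.01] open 0.0857
tool offset cm [ 0.06  0.04 12.63]
```

{"op": "carry_out", "data": {
  "plan": [
    {"offset": [0,0,3],"dr": [0,0,0]},
    {"offset": [0,0,6],"dr": [0,0,0]},
    {"offset": [0,0,8.5],"dr": [0,0,0]},
    {"offset": [0,0,10.5],"dr": [0,0,0]},
    {"offset": [0,0,11.6],"dr": [0,0,0]},
    {"offset": [0,0,12.3],"dr": [0,0,0]},
    {"offset": [0,0,12.6],"dr": [0,0,0]},
    {"offset": [0,0,12.6],"dr": [0,0,0]}
  ]
}}

```text
t: 2.1
position: [0.4585, 0.2628, 0.279]
eef_rot: [0.144, 0.99, 0.0, 0.0]
contact_force: [-0.5, -0.4, -0.1]
opening: 0.0854
```

```bash
python3 -c "
from h import *
st([.4583,.2627,.278])
f=lambda n,x,y,w:cv2.resize(r.camera(n)[y:y+w,x:x+w,::-1],(400,400),interpolation=cv2.INTER_CUBIC)
cv2.imwrite('pics/g.png',np.hstack([f('top',145,210,60),f('side',180,130,90)]))"
```

```text
t 2.1 pos [0.4585 0.2628 0.279 ] yaw -0.29 z [ 4.e-04  1.e-04 -1.e+00] q [ 0.366  0.34  -0.292  0.939 -0.     0.656] F [-0.5 -0.4 -0.1] T [-0.03 -0.02 -0.01] open 0.0854
tool offset cm [ 0.01 -0.02  0.1 ]
```

View pics/g.png

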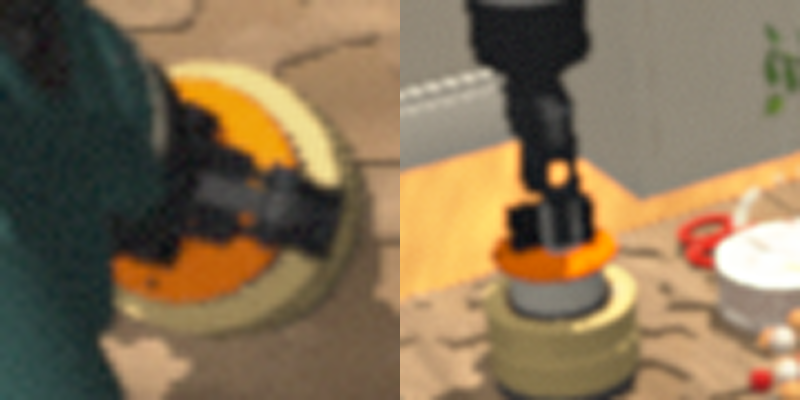

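The fingers straddle the bar and nothing is in contact yet. Closing on it.

{"op": "carry_out", "data": {
  "plan": [
    {"offset": [0,0,0],"dr": [0,0,0]},
    {"offset": [0,0,0],"dr": [0,0,0]},
    {"offset": [0,0,0],"dr": [0,0,0]},
    {"offset": [0,0,0],"dr": [0,0,0]},
    {"offset": [0,0,0],"dr": [0,0,0]},
    {"offset": [0,0,0],"dr": [0,0,0]},
    {"offset": [0,0,0],"dr": [0,0,0]},
    {"offset": [0,0,0],"dr": [0,0,0]}
  ],
  "fingers": 0.5,
  "grip_force": 50
}}

```text
t: 3.0
position: [0.4586, 0.2626, 0.2789]
eef_rot: [0.144, 0.99, 0.0, 0.0]
contact_force: [-0.7, -1.1, 5.5]
opening: 0.0154
```

```bash
python3 -c "
from h import *
st([.4583,.2627,.278])"
```

```text
t 3.0 pos [0.4586 0.2626 0.2789] yaw -0.29 z [ 3.e-04  1.e-04 -1.e+00] q [ 0.366  0.34  -0.292  0.938 -0.     0.656] F [-0.7 -1.1  5.5] T [-0.12  0.2   0.02] open 0.0154
tool offset cm [ 0.03 -0.    0.09]
```

Gripped: the opening is 15 mm. I'll try counter-clockwise gently, which is negative about tool z.

{"op": "carry_out", "data": {
  "plan": [
    {"offset": [0,0,0],"dr": [0,0,-0.03]},
    {"offset": [0,0,0],"dr": [0,0,-0.06]},
    {"offset": [0,0,0],"dr": [0,0,-0.09]},
    {"offset": [0,0,0],"dr": [0,0,-0.12]},
    {"offset": [0,0,0],"dr": [0,0,-0.15]},
    {"offset": [0,0,0],"dr": [0,0,-0.15]}
  ]
}}

```text
t: 3.6
position: [0.4586, 0.2627, 0.2789]
eef_rot: [0.069, 0.998, 0.0, 0.0]
contact_force: [-0.1, -0.4, 4.9]
opening: 0.0153
```

```bash
python3 -c "
from h import *
st()"
```

```text
t 3.6 pos [0.4586 0.2627 0.2789] yaw -0.138 z [ 5.e-04  1.e-04 -1.e+00] q [ 0.366  0.34  -0.292  0.938 -0.     0.504] F [-0.1 -0.4  4.9] T [-0.06  0.03  0.09] open 0.0153
```

{"op": "carry_out", "data": {
  "plan": [
    {"offset": [0,0,0],"dr": [0,0,-0.02]},
    {"offset": [0,0,0],"dr": [0,0,-0.04]},
    {"offset": [0,0,0],"dr": [0,0,-0.06]},
    {"offset": [0,0,0],"dr": [0,0,-0.06]}
  ]
}}

```text
t: 4.0
position: [0.4586, 0.2627, 0.2789]
eef_rot: [0.039, 0.999, 0.0, 0.0]
contact_force: [-0.1, -0.5, 5.6]
opening: 0.0156
```

```bash
python3 -c "
from h import *
st()"
```

```text
t 4.0 pos [0.4586 0.2627 0.2789] yaw -0.079 z [ 5.e-04  2.e-04 -1.e+00] q [ 0.366  0.34  -0.292  0.938 -0.     0.445] F [-0.1 -0.5  5.6] T [-0.04  0.03  0.11] open 0.0156
```

Total turn is 0.21 rad with low torque. Continuing in small steps through the region where the stop would be.

{"op": "carry_out", "data": {
  "plan": [
    {"offset": [0,0,0],"dr": [0,0,-0.015]},
    {"offset": [0,0,0],"dr": [0,0,-0.03]},
    {"offset": [0,0,0],"dr": [0,0,-0.03]}
  ]
}}

```text
t: 4.3
position: [0.4586, 0.2627, 0.2788]
eef_rot: [0.025, 1.0, 0.0, 0.0]
contact_force: [0.5, -0.7, 5.6]
opening: 0.0155
```

```bash
python3 -c "
from h import *
st()"
```

```text
t 4.3 pos [0.4586 0.2627 0.2788] yaw -0.049 z [ 5.e-04  2.e-04 -1.e+00] q [ 0.366  0.34  -0.292  0.938  0.     0.415] F [ 0.5 -0.7  5.6] T [-0.06  0.05  0.05] open 0.0155
```

{"op": "carry_out", "data": {
  "plan": [
    {"offset": [0,0,0],"dr": [0,0,-0.015]},
    {"offset": [0,0,0],"dr": [0,0,-0.03]},
    {"offset": [0,0,0],"dr": [0,0,-0.03]}
  ]
}}

```text
t: 4.6
position: [0.4586, 0.2626, 0.2789]
eef_rot: [0.01, 1.0, 0.0, 0.0]
contact_force: [0.3, -1.1, 5.1]
opening: 0.0151
```

```bash
python3 -c "
from h import *
st()"
```

```text
t 4.6 pos [0.4586 0.2626 0.2789] yaw -0.019 z [ 5.e-04  2.e-04 -1.e+00] q [ 0.366  0.34  -0.292  0.938 -0.     0.385] F [ 0.3 -1.1  5.1] T [-0.09  0.03  0.06] open 0.0151
```

{"op": "carry_out", "data": {
  "plan": [
    {"offset": [0,0,0],"dr": [0,0,-0.02]},
    {"offset": [0,0,0],"dr": [0,0,-0.04]},
    {"offset": [0,0,0],"dr": [0,0,-0.06]},
    {"offset": [0,0,0],"dr": [0,0,-0.08]},
    {"offset": [0,0,0],"dr": [0,0,-0.08]}
  ]
}}

```text
t: 5.1
position: [0.4586, 0.2627, 0.2789]
eef_rot: [-0.031, 1.0, 0.0, 0.0]
contact_force: [-0.4, 0.2, 5.0]
opening: 0.0151
```

```bash
python3 -c "
from h import *
st()
f=lambda n,x,y,w:cv2.resize(r.camera(n)[y:y+w,x:x+w,::-1],(400,400),interpolation=cv2.INTER_CUBIC)
cv2.imwrite('pics/g2.png',np.hstack([f('top',145,210,60),f('side',180,130,90)]))"
```

```text
t 5.1 pos [0.4586 0.2627 0.2789] yaw 0.061 z [ 5.e-04  2.e-04 -1.e+00] q [ 0.366  0.34  -0.292  0.938 -0.     0.305] F [-0.4  0.2  5. ] T [-0.01  0.09  0.1 ] open 0.0151
```

View pics/g2.png

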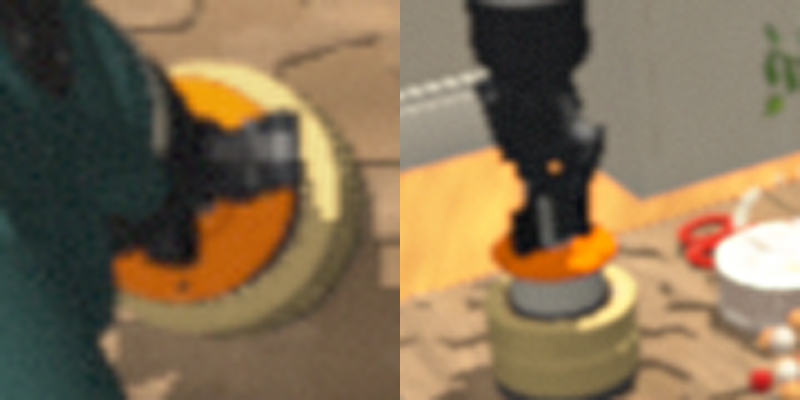

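The bar is turning with the gripper: the disc's small hole moved from about (152,282) to (182,285). It has gone 0.35 rad with no stop, so this cap is right-hand. Continuing counter-clockwise.

{"op": "carry_out", "data": {
  "plan": [
    {"offset": [0,0,0],"dr": [0,0,-0.05]},
    {"offset": [0,0,0],"dr": [0,0,-0.1]},
    {"offset": [0,0,0],"dr": [0,0,-0.15]},
    {"offset": [0,0,0],"dr": [0,0,-0.2]},
    {"offset": [0,0,0],"dr": [0,0,-0.25]},
    {"offset": [0,0,0],"dr": [0,0,-0.3]},
    {"offset": [0,0,0],"dr": [0,0,-0.35]},
    {"offset": [0,0,0],"dr": [0,0,-0.4]},
    {"offset": [0,0,0],"dr": [0,0,-0.45]},
    {"offset": [0,0,0],"dr": [0,0,-0.5]},
    {"offset": [0,0,0],"dr": [0,0,-0.55]},
    {"offset": [0,0,0],"dr": [0,0,-0.55]}
  ]
}}

```text
t: 6.4
position: [0.4587, 0.2627, 0.2789]
eef_rot: [-0.301, 0.954, -0.0, 0.0]
contact_force: [0.3, -1.0, 5.8]
opening: 0.0152
```

```bash
python3 -c "
from h import *
st()"
```

```text
t 6.4 pos [0.4587 0.2627 0.2789] yaw 0.611 z [ 6.e-04  1.e-04 -1.e+00] q [ 0.366  0.34  -0.292  0.938 -0.    -0.246] F [ 0.3 -1.   5.8] T [-0.14 -0.1   0.19] open 0.0152
```

Turned 0.90 rad so far. I'll keep feeling for the stop.

{"op": "carry_out", "data": {
  "plan": [
    {"offset": [0,0,0],"dr": [0,0,-0.03]},
    {"offset": [0,0,0],"dr": [0,0,-0.06]},
    {"offset": [0,0,0],"dr": [0,0,-0.09]},
    {"offset": [0,0,0],"dr": [0,0,-0.12]},
    {"offset": [0,0,0],"dr": [0,0,-0.12]}
  ]
}}

```text
t: 6.9
position: [0.4587, 0.2626, 0.2789]
eef_rot: [-0.357, 0.934, -0.0, 0.0]
contact_force: [2.0, -1.5, 4.6]
opening: 0.0155
```

```bash
python3 -c "
from h import *
st()"
```

```text
t 6.9 pos [0.4587 0.2626 0.2789] yaw 0.73 z [ 8.e-04  0.e+00 -1.e+00] q [ 0.366  0.34  -0.292  0.938 -0.    -0.364] F [ 2.  -1.5  4.6] T [-0.17 -0.2   0.05] open 0.0155
```

{"op": "carry_out", "data": {
  "plan": [
    {"offset": [0,0,0],"dr": [0,0,-0.02]},
    {"offset": [0,0,0],"dr": [0,0,-0.04]},
    {"offset": [0,0,0],"dr": [0,0,-0.04]}
  ]
}}

```text
t: 7.2
position: [0.4587, 0.2626, 0.2789]
eef_rot: [-0.375, 0.927, -0.0, 0.0]
contact_force: [1.8, -1.4, 5.3]
opening: 0.0155
```

```bash
python3 -c "
from h import *
st()"
```

```text
t 7.2 pos [0.4587 0.2626 0.2789] yaw 0.769 z [ 8.e-04 -0.e+00 -1.e+00] q [ 0.366  0.34  -0.292  0.938 -0.    -0.404] F [ 1.8 -1.4  5.3] T [-0.29 -0.24  0.06] open 0.0155
```

{"op": "carry_out", "data": {
  "plan": [
    {"offset": [0,0,0],"dr": [0,0,-0.015]},
    {"offset": [0,0,0],"dr": [0,0,-0.03]},
    {"offset": [0,0,0],"dr": [0,0,-0.03]}
  ]
}}

```text
t: 7.5
position: [0.4588, 0.2626, 0.2789]
eef_rot: [-0.389, 0.921, -0.0, 0.0]
contact_force: [1.7, -0.7, 5.2]
opening: 0.0151
```

```bash
python3 -c "
from h import *
st()"
```

```text
t 7.5 pos [0.4588 0.2626 0.2789] yaw 0.799 z [ 8.e-04  0.e+00 -1.e+00] q [ 0.366  0.34  -0.292  0.938 -0.    -0.433] F [ 1.7 -0.7  5.2] T [-0.21 -0.33  0.01] open 0.0151
```

{"op": "carry_out", "data": {
  "plan": [
    {"offset": [0,0,0],"dr": [0,0,-0.015]},
    {"offset": [0,0,0],"dr": [0,0,-0.03]},
    {"offset": [0,0,0],"dr": [0,0,-0.03]}
  ]
}}

```text
t: 7.8
position: [0.4586, 0.2626, 0.2788]
eef_rot: [-0.403, 0.915, -0.0, 0.0]
contact_force: [0.5, -3.3, 6.2]
opening: 0.0152
```

```bash
python3 -c "
from h import *
st()"
```

```text
t 7.8 pos [0.4586 0.2626 0.2788] yaw 0.829 z [ 5.e-04 -2.e-04 -1.e+00] q [ 0.366  0.34  -0.292  0.938 -0.    -0.463] F [ 0.5 -3.3  6.2] T [-0.39 -0.11 -0.07] open 0.0152
```

{"op": "carry_out", "data": {
  "plan": [
    {"offset": [0,0,0],"dr": [0,0,-0.01]},
    {"offset": [0,0,0],"dr": [0,0,-0.02]},
    {"offset": [0,0,0],"dr": [0,0,-0.02]}
  ]
}}

```text
t: 8.1
position: [0.4584, 0.2625, 0.2789]
eef_rot: [-0.412, 0.911, -0.0, -0.0]
contact_force: [-0.5, -3.4, 7.6]
opening: 0.0151
```

```bash
python3 -c "
from h import *
st()"
```

```text
t 8.1 pos [0.4584 0.2625 0.2789] yaw 0.849 z [ 1.e-04 -5.e-04 -1.e+00] q [ 0.366  0.34  -0.292  0.939 -0.001 -0.483] F [-0.5 -3.4  7.6] T [-0.5   0.15 -0.15] open 0.0151
```

{"op": "carry_out", "data": {
  "plan": [
    {"offset": [0,0,0],"dr": [0,0,-0.015]},
    {"offset": [0,0,0],"dr": [0,0,-0.03]},
    {"offset": [0,0,0],"dr": [0,0,-0.03]}
  ]
}}

```text
t: 8.4
position: [0.4582, 0.2623, 0.2789]
eef_rot: [-0.425, 0.905, -0.0, -0.0]
contact_force: [-2.8, -5.4, 10.3]
opening: 0.0151
```

```bash
python3 -c "
from h import *
st()"
```

```text
t 8.4 pos [0.4582 0.2623 0.2789] yaw 0.879 z [-5.e-04 -9.e-04 -1.e+00] q [ 0.366  0.34  -0.293  0.939 -0.001 -0.513] F [-2.8 -5.4 10.3] T [-0.9   0.59 -0.21] open 0.0151
```

{"op": "carry_out", "data": {
  "plan": [
    {"offset": [0,0,0],"dr": [0,0,-0.015]},
    {"offset": [0,0,0],"dr": [0,0,-0.03]},
    {"offset": [0,0,0],"dr": [0,0,-0.03]}
  ]
}}

```text
t: 8.7
position: [0.4579, 0.2621, 0.2789]
eef_rot: [-0.439, 0.899, -0.0, -0.001]
contact_force: [-5.0, -6.8, 13.2]
opening: 0.0149
```

```bash
python3 -c "
from h import *
st()"
```

```text
t 8.7 pos [0.4579 0.2621 0.2789] yaw 0.909 z [-0.001  -0.0014 -1.    ] q [ 0.366  0.339 -0.293  0.94  -0.001 -0.543] F [-5.  -6.8 13.2] T [-1.14  1.02 -0.38] open 0.0149
```

The torque rises steadily to 0.38 N m at about 1.2 rad, so this is the stop. I'll relax slightly and start lifting.

{"op": "carry_out", "data": {
  "plan": [
    {"offset": [0,0,0],"dr": [0,0,0.03]},
    {"offset": [0,0,0],"dr": [0,0,0.05]},
    {"offset": [0,0,0],"dr": [0,0,0.05]},
    {"offset": [0,0,-0.2],"dr": [0,0,0.05]},
    {"offset": [0,0,-0.4],"dr": [0,0,0.05]},
    {"offset": [0,0,-0.6],"dr": [0,0,0.05]},
    {"offset": [0,0,-0.6],"dr": [0,0,0.05]}
  ]
}}

```text
t: 9.4
position: [0.4583, 0.2625, 0.2847]
eef_rot: [-0.417, 0.909, -0.0, -0.0]
contact_force: [-2.2, -3.9, 0.4]
opening: 0.0153
```

```bash
python3 -c "
from h import *
st()
f=lambda n,x,y,w:cv2.resize(r.camera(n)[y:y+w,x:x+w,::-1],(400,400),interpolation=cv2.INTER_CUBIC)
cv2.imwrite('pics/g3.png',np.hstack([f('top',145,210,60),f('side',180,130,90)]))"
```

```text
t 9.4 pos [0.4583 0.2625 0.2847] yaw 0.86 z [-6.e-04 -4.e-04 -1.e+00] q [ 0.366  0.335 -0.282  0.954 -0.    -0.494] F [-2.2 -3.9  0.4] T [-0.65  0.48 -0.03] open 0.0153
```

View pics/g3.png

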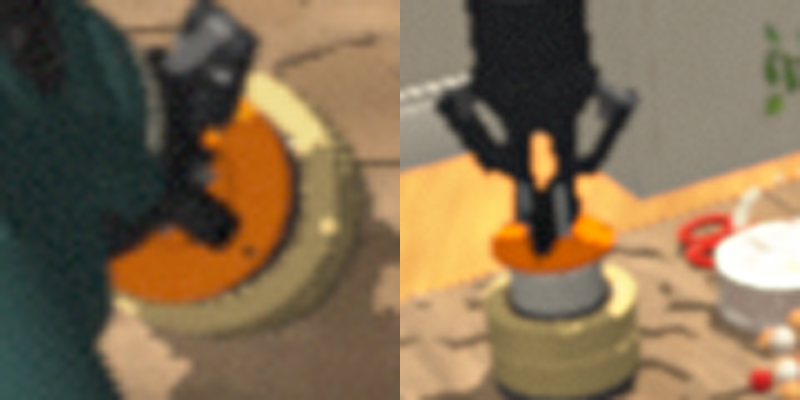

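The disc's lower edge in the side view rose from about row 280 to 272, so the cap is lifting freely. Continuing slowly.

{"op": "carry_out", "data": {
  "plan": [
    {"offset": [0,0,-0.4],"dr": [0,0,0]},
    {"offset": [0,0,-0.8],"dr": [0,0,0]},
    {"offset": [0,0,-1.2],"dr": [0,0,0]},
    {"offset": [0,0,-1.6],"dr": [0,0,0]},
    {"offset": [0,0,-2.0],"dr": [0,0,0]},
    {"offset": [0,0,-2.4],"dr": [0,0,0]},
    {"offset": [0,0,-2.8],"dr": [0,0,0]},
    {"offset": [0,0,-3.2],"dr": [0,0,0]},
    {"offset": [0,0,-3.2],"dr": [0,0,0]}
  ]
}}

```text
t: 10.4
position: [0.4586, 0.2627, 0.3172]
eef_rot: [-0.417, 0.909, 0.0, 0.0]
contact_force: [0.2, -0.1, -1.5]
opening: 0.0152
```

```bash
python3 -c "
from h import *
st()"
```

```text
t 10.4 pos [0.4586 0.2627 0.3172] yaw 0.86 z [ 7.e-04  4.e-04 -1.e+00] q [ 0.366  0.311 -0.223  1.036  0.    -0.494] F [ 0.2 -0.1 -1.5] T [ 0.03 -0.02  0.  ] open 0.0152
```

The cap is free and hangs with about 1.5 N. Raising it to about 14 cm above where it sat.

{"op": "carry_out", "data": {
  "plan": [
    {"offset": [0,0,-1],"dr": [0,0,0]},
    {"offset": [0,0,-2.5],"dr": [0,0,0]},
    {"offset": [0,0,-4],"dr": [0,0,0]},
    {"offset": [0,0,-5.5],"dr": [0,0,0]},
    {"offset": [0,0,-7],"dr": [0,0,0]},
    {"offset": [0,0,-8.5],"dr": [0,0,0]},
    {"offset": [0,0,-9.5],"dr": [0,0,0]},
    {"offset": [0,0,-10.2],"dr": [0,0,0]},
    {"offset": [0,0,-10.2],"dr": [0,0,0]},
    {"offset": [0,0,-10.2],"dr": [0,0,0]},
    {"offset": [0,0,-10.2],"dr": [0,0,0]}
  ]
}}

```text
t: 11.5
position: [0.4584, 0.2626, 0.4181]
eef_rot: [-0.417, 0.909, 0.0, -0.001]
contact_force: [-0.6, -0.1, -1.8]
opening: 0.0153
```

```bash
python3 -c "
from h import *
st()
cv2.imwrite('pics/end.png',cv2.resize(r.camera('side')[60:270,120:400,::-1],(800,600),interpolation=cv2.INTER_CUBIC))"
```

```text
t 11.5 pos [0.4584 0.2626 0.4181] yaw 0.86 z [-1.e-03 -4.e-04 -1.e+00] q [ 0.366  0.266 -0.008  1.298  0.    -0.494] F [-0.6 -0.1 -1.8] T [-0.    0.04 -0.06] open 0.0153
```

View pics/end.png

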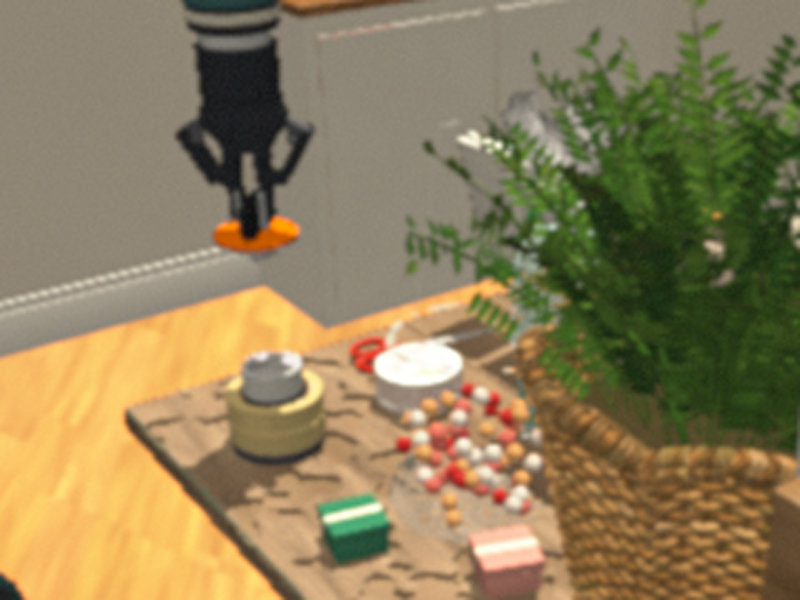

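The cap is held level at about (257,233), well above the bare hub at (273,375). The boxes haven't moved.

```bash
python3 -c "
from workcell import r
print(r.sign_off())"
```

```text
the job is handed in; nothing more can be done
None
```

The cap is off the spindle and held in the gripper about 14 cm above where it sat. I handed the job in at about 11.6 s on the clock.

- **Which way it loosened:** I gripped the bar at 50 N and tried counter-clockwise in small steps. It went past 0.23 rad with no stop, so this cap is right-hand and I never had to try the other way.
- **The stop:** I kept turning until the torque rose steadily, to about 0.4 N m at a gripper turn of about 1.2 rad. That is slightly beyond the nominal 1.1 rad, probably because of starting offset, play and some give in the grip. I eased back 0.05 rad and lifted straight up.
- **Last checks:** The wrist force shows about 1.8 N hanging, which fits the cap's weight, and the opening is steady at 15 mm. The last side picture shows the cap looking level, clear of the bare hub, and the two gift boxes in place. I did not check the coasters, bangle and pad in a final picture, but the arm never went near them.
- **Disagreement:** The automatic fit to the side view put the bar at yaw -0.41, against -0.30 from the top view. I used -0.29 after checking an overlay of the model on both views. The bar gripped without trouble.

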